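# Peel the stuck top tray off a stack of tile trays and hold it over the banding wheel

## Robot

A 6-joint arm with a two-finger parallel gripper is mounted at the origin on the work surface. World frame = base frame: x ahead of the robot, y to its left, z up, the work surface at z = 0. Lengths are in m, angles in rad, forces in N, time in s.
With the tool pointing down it reaches from about 0.25 to 0.725 m from the base axis. Payload 4 kg.
Tool frame: the origin (TCP) lies midway between the tips of the shut fingers; the grasp point (between the pads) lies 19 mm behind it; y points along the fingers, z is the direction in which the jaws open and shut, and the axes are right-handed (so a half turn about y gives the same grasp; the last joint's range is limited). The gripper opens to 85 mm and grips with 20 to 120 N. Pads are 22 mm wide; open, the fingers measure 114 mm over their backs; the gripper's body (76 mm by 85 mm) begins 54 mm behind the grasp point. The pads swing forward as they close: fully open they stand 13 mm farther back than shut.
Start: joints at [-1.157, 0.241, 0.005, 1.335, 0, 1.571], TCP at [0.201, -0.458, 0.203] pointing down, gripper open.
Joint ranges: [-2.72, 2.72], [-1.05, 1.87], [-1.09, 1.28], [-1.99, 2.15], [-1.42, 1.44], [-3.14, 3.14]. Speed limits (rad/s): [2.79, 2.79, 3.14, 3.14, 3.14, 3.14].

## Interface

Orientations are given as a unit quaternion [x, y, z, w].
In Python, from workcell import bot gives the robot as it stands. The module is installed in compiled form; this text tells all that it offers.
- The arm moves only by the shell command python3 -m handwheel 'ROWS' [OPENING]. ROWS is JSON, a list of rows, each a list of 6 numbers: the shift along the tool's x, y, z in units of 25 mm (1.0 is 25 mm), then the turn, a rotation vector about the tool's x, y, z in units of 10 degrees (1.0 is 10 degrees). A call has exactly 5 rows; each row is the pose to reach, as a shift and turn from the pose commanded when the call began, along the tool's axes at that moment; what a row does not reach only later rows make up. A row lasts 1/8 s, in which the tool goes at most 62.5 mm and 10.7 degrees, less where a joint would pass 70% of its speed; a pose out of reach is approached as far as the arm can. A call with a gripper value outside its range is refused whole. OPENING is the gripper command: -1 is shut, 1 is fully open, values between are in proportion, set as the call begins (- or left out, the last holds). The fingers move at their own pace and stop on an object; the grip force is fixed at half the most. Time passes only in rows, so rows that repeat a pose let the fingers close, or fill a call up. It gives the time, the measured TCP pose, the force and the opening at its end, in the units of the state.
- bot.get_obs(): the state, without advancing time (a new reading comes with each control period).
- bot.camera(name): name is "scene" or "top"; returns a dict with "color" (400x640x3 uint8, red, green, blue), "fx", "fy", "cx", "cy" (pixels), "rvec" (rotation vector, rad) and "tvec" (3), from world to camera coordinates, as OpenCV has them. Camera axes: x right, y down, z forward; pixel columns grow to the right and rows downward; lengths in m; the calibration is good to about 2 mm. A picture is of the moment at which its call begins. There is no depth.
- bot.job_done(): hands the job in, once; it reports no verdict.
The state is a dict: "clock": time; "joint_pos": joint angles; "joint_vel": joint speeds; "tau": joint torques, N m; "eef_pos": TCP position; "tool_rot": TCP orientation; "ft_force": force on the tool from outside, world axes, zero at the start; "ft_torque": the same for the moment, N m; "grip_width": finger opening in m.
Only numpy, scipy, OpenCV 4.12 (cv2) and the standard library are available. Lean on these libraries where they do the work, as an engineer would, in place of code of your own. Each camera call takes 0.05 s, during which the arm holds its last target.

## Task

The empty tray on top of the stack of tile trays is stuck at its corners with dried glaze. Take it by its upright corner tab and peel it off, raising that corner first while the opposite corner is still seated, without shifting the loaded tray beneath it. Then hold it up over the middle of the banding wheel, right way up, roughly level and clear of the wheel, and finish there still holding it; leave the other things on the table alone.

Things in the scene. Friction and masses are not known exactly. Their poses are not given: they have to be found in the camera images.
- top_tray: Tray to peel off: the uppermost, empty one of a stack of three nested grey plastic trays. 180 x 180 mm, 45 mm high, walls 4 mm, about 180 g. Origin: centre of its underside, 92 mm above the table at the start; x, y along its sides, z up. Its foot (166 x 166 mm) sits 8 mm deep inside the rim of the tray beneath, 3 mm play all round. It has one upright tab (tab).
- tab (a point): Centre of its grip tab, at (-103.5, -103.5, 39) mm in the tray's frame: an upright fin 9 mm thick, 28 mm long along the diagonal, starting 5 mm outside the (-x, -y) corner on a short root, 28 mm high, top edge 8 mm above the rim, 145 mm above the table at the start. Pinch it from above across its thickness. The bottom tray's like tab is 74 mm lower.
- tab_corner (a point): Point at the tray's tab corner, (-88, -88, 8) mm in the tray's frame, under the ledge that rests on the rim beneath. Dried glaze between foot and rim holds the tray near all four corners with some 2 N each; a corner is free for good once up by about 7 mm. The tray beneath is held down only by its weight.
- far_corner (a point): The same at the opposite corner, (88, 88, 8) mm in the tray's frame: stays seated, as the pivot, while the tab corner is raised.
- left_corner (a point): The same at the corner (-88, +88, +8) mm.
- right_corner (a point): The same at the corner (+88, -88, +8) mm.
- second_tray: Tray directly beneath: same shape, loaded with two terracotta tiles (1.8 kg together), its tab at the opposite (+x, +y) corner, 37 mm lower than the top tray's. Loose, held by its weight and by nesting in the fixed bottom tray; must stay put. Origin: centre of its underside, 55 mm above the table, straight below the top tray's; axes parallel to it.
- banding_wheel: Potter's banding wheel, fixed to the table: a round aluminium disc 190 mm across on a dark cast foot. Its upper face is 110 mm above the table. Origin: on its axis at table level. The tray is to be held above it.
- glaze_jar: Bystander: closed glass jar with a white cap, 60 mm across, 85 mm high, loose. Origin: centre of its underside.
- slip_bowl: Bystander: white bowl, 100 mm across, 50 mm high, loose. Origin: centre of its underside.
- blank_tile: Bystander: terracotta tile 100 x 100 x 12 mm lying flat, loose. Origin: centre of its underside.
Things that resemble listed ones, but are neither listed nor needed, are in the scene too. Of the things that look like the banding_wheel, the smaller one is meant.

How it is judged:
On the way, in this order (a step that is already met when the one before it is completed fails the run):
1. the tab corner is raised by at least 15 mm from the tray beneath while the opposite corner is still seated (within 5 mm) (z of tab_corner in the frame of second_tray above 0.06 m and z of far_corner in the frame of second_tray below 0.05 m), for 0.1 s.
2. the tray is off the stack: every corner at least 20 mm above its seat (z of each of tab_corner, far_corner, left_corner, right_corner in the frame of second_tray above 0.065 m), for 0.1 s.
At the end, for the whole second after the job is handed in: Fingers hold the tray still, upright, tilted under 0.45 rad, touching neither wheel nor stack; its centre within 60 mm of the wheel axis seen from above and below 400 mm, all corners at least 20 mm above the disc; the second tray within 10 mm of its start (horizontal distance between top_tray and banding_wheel below 0.06 m and height (world z) of each of tab_corner, far_corner, left_corner, right_corner above 0.13 m and height (world z) of top_tray below 0.4 m and angle between top_tray's own z axis and vertical below 0.45 rad and linear speed of top_tray below 0.05 m/s and contact force between the fingers and top_tray above 2 N and contact force between top_tray and banding_wheel below 0.1 N and contact force between top_tray and second_tray below 0.1 N and distance of second_tray from where it was at the start of the episode below 0.01 m); the arm keeps its last pose, push and grip.
It fails at once if the loaded tray beneath is shifted or lifted by more than 15 mm (distance of second_tray from where it was at the start of the episode above 0.015 m).
It fails at once if a bystander is moved by more than 20 mm (distance of any of glaze_jar, slip_bowl, blank_tile from where it was at the start of the episode above 0.02 m).
It also fails if it takes over 48 s, if anything falls off the work surface, if the arm or the gripper's body presses on something with over 40 N, if the wrist force passes 120 N, or if a joint passes its speed limit or range.

## Working session

There is one attempt and no reset: what is moved stays moved. The work goes in short steps, Python scripts to look and compute and a shell command to move; the robot and the scene stay as the last step left them, time stands still between calls to the robot, and variables do not carry over. Pictures are saved under pics/ and viewed, and the job is handed in when it is done.

```bash
mkdir -p pics; ls
cat > h.py <<'E'
import numpy as np,cv2
from workcell import bot
def cam(n):
    c=bot.camera(n);R=cv2.Rodrigues(np.array(c["rvec"],float))[0];t=np.array(c["tvec"],float).ravel()
    return c,R,t
def ray(c,R,t,u,v):
    d=R.T@np.array([(u-c["cx"])/c["fx"],(v-c["cy"])/c["fy"],1.]);return -R.T@t,d/np.linalg.norm(d)
def onplane(c,R,t,u,v,z):
    o,d=ray(c,R,t,u,v);return o+d*(z-o[2])/d[2]
def proj(c,R,t,P):
    p=R@np.array(P,float)+t;return np.array([c["cx"]+c["fx"]*p[0]/p[2],c["cy"]+c["fy"]*p[1]/p[2]])
def tri(r1,r2):
    (o1,d1),(o2,d2)=r1,r2
    A=np.stack([d1,-d2],1);s=np.linalg.lstsq(A,o2-o1,rcond=None)[0]
    a=o1+s[0]*d1;b=o2+s[1]*d2;return (a+b)/2,np.linalg.norm(a-b)
E
python3 - <<'E'
from h import *
for n in("scene","top"):
    c,R,t=cam(n);cv2.imwrite(f"pics/{n}0.png",c["color"][:,:,::-1]);print(n,c["fx"],-R.T@t)
o=bot.get_obs();print({k:np.round(o[k],3) for k in o})
E
```

```text
pics
scene 440.2095451496609 [0.97286399 0.57706699 1.37210997]
top 487.1287802763612 [0.31536511 0.01060915 1.45374429]
{'clock': np.float64(0.1), 'joint_pos': array([-1.157,  0.241,  0.004,  1.335,  0.   ,  1.571]), 'joint_vel': array([-0.   , -0.002,  0.005, -0.001, -0.   ,  0.   ]), 'tau': array([-0.0000e+00, -3.7314e+01,  2.5301e+01,  1.1000e-02, -0.0000e+00,
       -0.0000e+00]), 'eef_pos': array([ 0.201, -0.457,  0.202]), 'tool_rot': array([-0.145,  0.693, -0.691,  0.145]), 'ft_force': array([-0.123,  0.136,  0.214]), 'ft_torque': array([-0.036,  0.024,  0.02 ]), 'grip_width': np.float64(0.086)}
```

View pics/scene0.png

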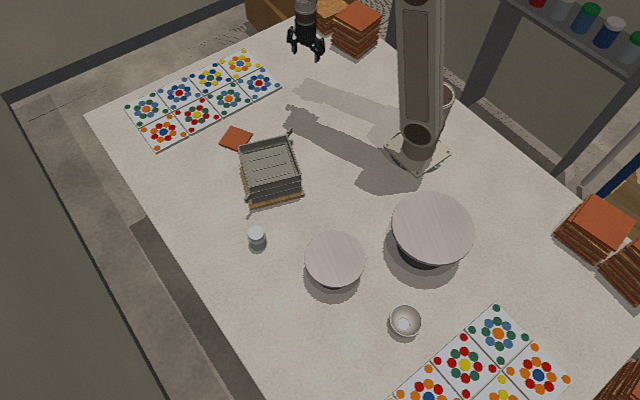

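View pics/top0.png

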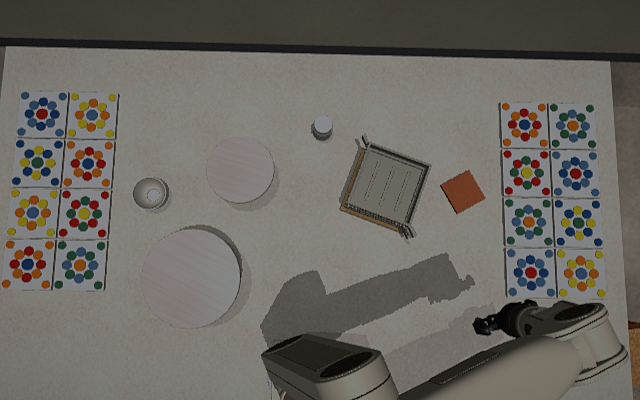

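Both views show the stack: in top, at about (385,190), with tabs near (364,140) and (407,232). The small wheel is at (240,170) and the large one at (192,278). The jar is at (322,127), the bowl at (151,193) and the tile at (463,192). Next I'll crop both tab corners close up.

Run:
```python
from h import *
a=cv2.imread("pics/top0.png")[125:250,325:445];b=cv2.imread("pics/scene0.png")[120:225,225:315]
f=lambda x,k:cv2.resize(cv2.convertScaleAbs(x,alpha=1.4),None,fx=k,fy=k,interpolation=cv2.INTER_CUBIC)
cv2.imwrite("pics/c_top.png",f(a,4.8));cv2.imwrite("pics/c_scene.png",f(b,5.6))
```

```text
(no output)
```

View pics/c_top.png

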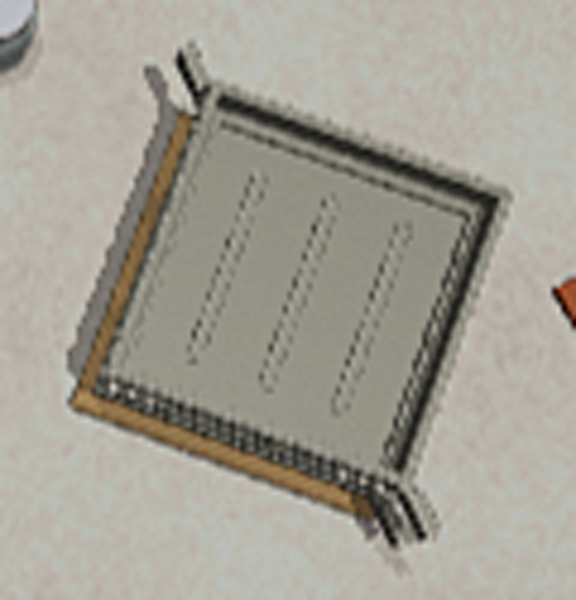

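View pics/c_scene.png

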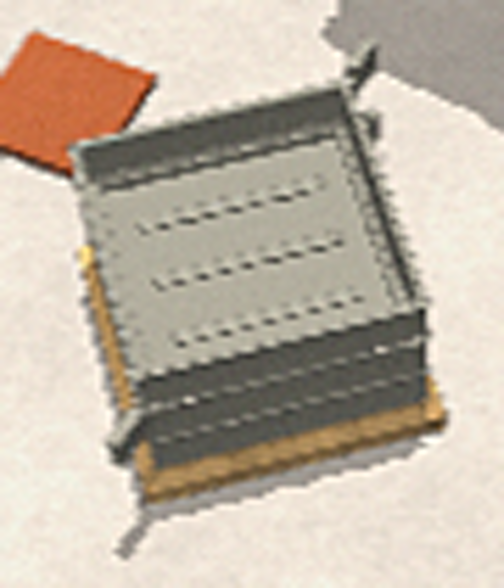

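Candidates for the top tray's tab:
- Bottom-right fin in top at (411,231): it stands highest, with the bottom tray's fin visible just below it at (406,233). The same fin is at scene (291,130), with its lower twin at (291,142). This is the one to take.
- Lone fin at top (364,138), scene (247,200): this sits below the rim at the opposite corner, so it is the second tray's.

The wheels are at top (240,170), the smaller and meant one, and (192,278), the larger.

Next step: triangulate.

Run:
```python
from h import *
ct=cam("top");cs=cam("scene")
T=lambda u,v:(325+u/4.8-.4,125+v/4.8-.4)
S=lambda u,v:(225+u/5.6-.4,120+v/5.6-.4)
pts={"tabcorner":(T(402,478),S(345,90)),"A":(T(508,195),S(78,150)),"far":(T(205,88),S(137,385)),"B":(T(95,388),S(425,310)),"tabtip":(T(433,535),S(374,48))}
for k,(a,b) in pts.items():
    P,e=tri(ray(*ct,*a),ray(*cs,*b));print(k,P.round(4),"gap",round(e,4),"plane.137 top",onplane(*ct,*a,.137).round(4)[:2],"scene",onplane(*cs,*b,.137).round(4)[:2])
a=cv2.imread("pics/top0.png")[215:247,390:425];b=cv2.imread("pics/scene0.png")[120:150,275:305]
f=lambda x,k:cv2.resize(cv2.convertScaleAbs(x,alpha=1.5),None,fx=k,fy=k,interpolation=cv2.INTER_NEAREST)
x=f(a,14)[:420];y=f(b,14)
cv2.imwrite("pics/c2.png",np.hstack([x[:,:380],y[:,:380]]) if 0 else np.hstack([f(a,11)[:330],f(b,11)[:330]]))
```

```text
tabcorner [ 0.425  -0.2752  0.1277] gap 0.0018 plane.137 top [ 0.4248 -0.2739] scene [ 0.4286 -0.268 ]
A [ 0.5895 -0.3371  0.1283] gap 0.0049 plane.137 top [ 0.5894 -0.3368] scene [ 0.5909 -0.3285]
far [ 0.6526 -0.1642  0.1269] gap 0.0036 plane.137 top [ 0.6487 -0.1615] scene [ 0.6562 -0.1597]
B [ 0.4785 -0.1048  0.1218] gap 0.0116 plane.137 top [ 0.4727 -0.0993] scene [ 0.488  -0.1012]
tabtip [ 0.3919 -0.2909  0.1312] gap 0.004 plane.137 top [ 0.3929 -0.2911] scene [ 0.3934 -0.2851]
```

View pics/c2.png

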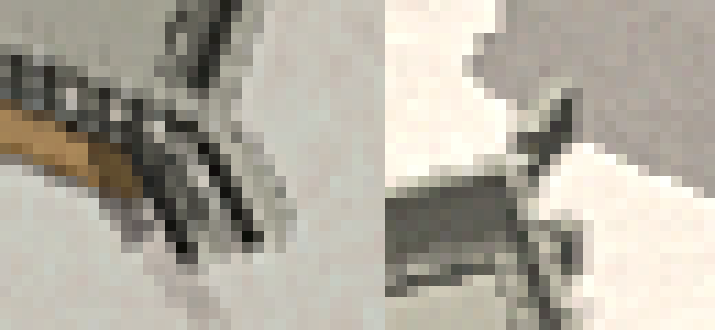

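Run:
```python
from h import *
ct=cam("top");cs=cam("scene")
a=onplane(*ct,409.7,226.3,.145);b=onplane(*ct,414.2,235.6,.145);print("fin top line",a.round(4),b.round(4),np.degrees(np.arctan2(*(a-b)[1::-1])))
print(tri(ray(*ct,414.2,236),ray(*cs,291.5,127.5)))
# tray mouth rim contours by colour? wheel ellipses
for n,c,box in(("top",ct,(195,285,125,215)),("scene",cs,(295,375,220,300))):
    im=c[0]["color"].astype(int);x0,x1,y0,y1=box
    hsv=cv2.cvtColor(c[0]["color"],cv2.COLOR_RGB2HSV)[y0:y1,x0:x1]
    p=im[y0:y1,x0:x1];m=((p[:,:,0]-p[:,:,1])>(4 if n=="top" else 6)).astype(np.uint8)*((p[:,:,2]-p[:,:,1])>=0)
    m=cv2.morphologyEx(m.astype(np.uint8),cv2.MORPH_OPEN,np.ones((3,3),np.uint8))
    m=cv2.morphologyEx(m,cv2.MORPH_CLOSE,np.ones((5,5),np.uint8))
    k=max(cv2.findContours(m,0,1)[0],key=cv2.contourArea);e=cv2.fitEllipse(cv2.convexHull(k));print(n,e,cv2.contourArea(k))
    u,v=e[0][0]+x0,e[0][1]+y0;print(u,v,onplane(*c,u,v,.11).round(4)); 
    if n=="top":r1=ray(*c,u,v)
    else:print(tri(r1,ray(*c,u,v)))
c=ct
for q in((206,170),(273,170)):print(onplane(*ct,*q,.11))
```

```text
fin top line [ 0.4185 -0.2757  0.145 ] [ 0.3936 -0.2877  0.145 ] 25.63217603719747
(array([ 0.3920914 , -0.28840963,  0.13717985]), np.float64(0.002646403415026606))Traceback (most recent call last):
  File "<stdin>", line 12, in <module>
ValueError: max() iterable argument is empty
```

Run:
```python
from h import *
ct=cam("top");cs=cam("scene")
for n,c,box,ctr in(("top",ct,(195,285,125,215),(240,170)),("scene",cs,(295,375,220,300),(333,258))):
    x0,x1,y0,y1=box
    lab=cv2.cvtColor(cv2.GaussianBlur(c[0]["color"],(5,5),0),cv2.COLOR_RGB2LAB).astype(int)
    p=lab[y0:y1,x0:x1];ref=lab[ctr[1]-8:ctr[1]+8,ctr[0]-8:ctr[0]+8].reshape(-1,3).mean(0)
    print(n,ref,lab[y0+3,x0+3],lab[y1-3,x1-3])
    m=((np.hypot(p[:,:,1]-ref[1],p[:,:,2]-ref[2])<4)&(abs(p[:,:,0]-ref[0])<25)).astype(np.uint8)
    m=cv2.morphologyEx(m,cv2.MORPH_OPEN,np.ones((5,5),np.uint8))
    k=max(cv2.findContours(m,0,1)[0],key=cv2.contourArea);e=cv2.fitEllipse(cv2.convexHull(k));print(e,cv2.contourArea(k))
    u,v=e[0][0]+x0,e[0][1]+y0;print(u,v,onplane(*c,u,v,.11).round(4)); 
    if n=="top":r1=ray(*c,u,v)
    else:print(tri(r1,ray(*c,u,v)))
```

```text
top [134.3671875  130.16015625 130.1171875 ] [137 128 132] [139 128 132]Traceback (most recent call last):
  File "<stdin>", line 10, in <module>
cv2.error: OpenCV(4.12.0) /io/opencv/modules/imgproc/src/shapedescr.cpp:361: error: (-201:Incorrect size of input array) There should be at least 5 points to fit the ellipse in function 'fitEllipseNoDirect'
```

Run:
```python
from h import *
ct=cam("top");cs=cam("scene")
print(tri(ray(*ct,240,170),ray(*cs,335,260.5)),onplane(*ct,240,170,.11),np.linalg.norm(onplane(*ct,206,170,.11)-onplane(*ct,274,170,.11)))
from scipy.spatial.transform import Rotation as Ro
o=bot.get_obs();r=Ro.from_quat(o["tool_rot"]);print(r.as_matrix().round(3),o["eef_pos"])
print("jar",onplane(*ct,322,125,.08),"tile",onplane(*ct,463,192,.01))
```

```text
(array([0.57389093, 0.1956094 , 0.0862322 ]), np.float64(0.0020739548069159783)) [0.57006648 0.19162497 0.11      ] 0.18957669902580676
[[-0.916  0.     0.402]
 [-0.402  0.    -0.916]
 [-0.    -1.    -0.   ]] [ 0.20105135 -0.45778803  0.20318875]
jar [ 0.71359903 -0.03691696  0.08      ] tile [ 0.5356386  -0.46769941  0.01      ]
```

Measured positions:
- **Tab:** about (0.406, -0.282), fin direction 26°.
- **Wheel axis:** about (0.572, 0.193).
- **Gripper:** jaws are already within about 2° of what the fin needs.

First I'll move above the tab at z of about 0.20.

```bash
python3 -m handwheel '[[-2,0,-0.6,0,-0.05,0],[-4.1,0,-1.25,0,-0.1,0],[-6.2,0,-1.9,0,-0.15,0],[-8.3,0,-2.5,0,-0.2,0],[-10.34,0,-3.15,0,-0.23,0]]' 1
python3 -m handwheel '[[0,0,0,0,0,0],[0,0,0,0,0,0],[0,0,0,0,0,0],[0,0,0,0,0,0],[0,0,0,0,0,0]]' 1
python3 - <<'E'
from h import *
from scipy.spatial.transform import Rotation as Ro
o=bot.get_obs();print(o["eef_pos"],Ro.from_quat(o["tool_rot"]).as_matrix().round(4),o["ft_force"])
c,R,t=cam("top");cv2.imwrite("pics/a.png",cv2.resize(c["color"][190:290,350:470,::-1],None,fx=5,fy=5))
c2,R2,t2=cam("scene");cv2.imwrite("pics/b.png",cv2.resize(c2["color"][80:200,220:340,::-1],None,fx=5,fy=5))
P=o["eef_pos"];print(proj(c,R,t,P),proj(c2,R2,t2,P))
E
```

```text
clock: 1.12
eef_pos: [0.4074, -0.2806, 0.2034]
tool_rot: [0.159, -0.689, 0.689, -0.159]
ft_force: [1.1, -0.3, 0.6]
grip_width: 0.0855
clock: 1.75
eef_pos: [0.4055, -0.2824, 0.2033]
tool_rot: [0.159, -0.689, 0.689, -0.159]
ft_force: [0.6, -0.4, 0.2]
grip_width: 0.0856
[ 0.40551028 -0.28241309  0.20328963] [[-8.995e-01  1.000e-04  4.370e-01]
 [-4.370e-01 -1.000e-04 -8.995e-01]
 [-1.000e-04 -1.000e+00  1.000e-04]] [ 0.55707984 -0.40622082  0.20480973]
[417.2342903  229.67370138] [288.49508889 117.84344793]
```

View pics/b.png

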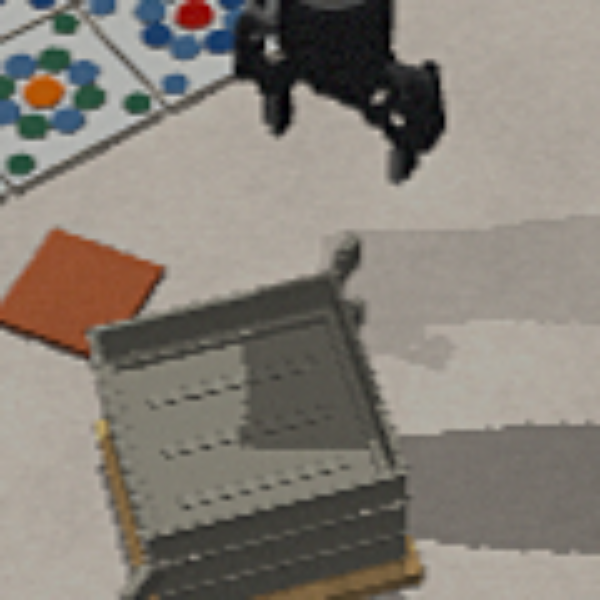

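The picture shows the open fingers straddling the tab's line, with fingertips at crop (278,130) and (402,180) and the tab at (345,250). Now I'll descend.

```bash
python3 -m handwheel '[[0,0.8,0,0,0,0],[0,1.7,0,0,0,0],[0,2.5,0,0,0,0],[0,3.1,0,0,0,0],[0,3.5,0,0,0,0]]' -0.3
python3 -m handwheel '[[0,0,0,0,0,0],[0,0,0,0,0,0],[0,0,0,0,0,0],[0,0,0,0,0,0],[0,0,0,0,0,0]]' -0.45
python3 - <<'E'
from h import *
c,R,t=cam("top");a=cv2.resize(c["color"][200:260,380:440,::-1],None,fx=6,fy=6)
c2,R2,t2=cam("scene");b=cv2.resize(c2["color"][100:160,260:320,::-1],None,fx=6,fy=6)
cv2.imwrite("pics/d.png",cv2.convertScaleAbs(np.hstack([a,b]),alpha=1.5))
E
```

```text
clock: 2.48
eef_pos: [0.4059, -0.2817, 0.115]
tool_rot: [-0.159, 0.689, -0.689, 0.159]
ft_force: [0.1, -0.2, -0.1]
grip_width: 0.0298
clock: 3.1
eef_pos: [0.4062, -0.2819, 0.1159]
tool_rot: [0.159, -0.689, 0.689, -0.159]
ft_force: [-0.1, -0.6, 0.3]
grip_width: 0.0232
```

View pics/d.png

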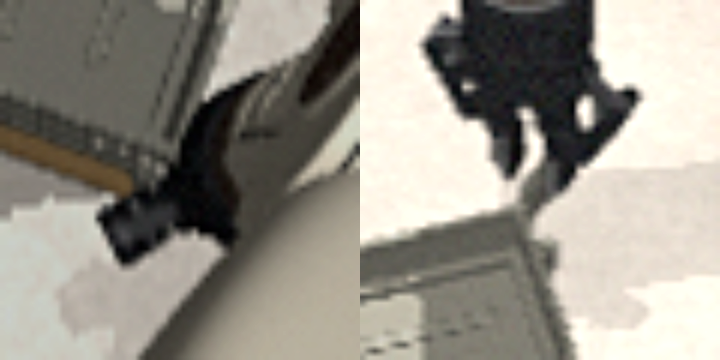

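In the scene half, the fin at about (545,190) stands between the fingers at (510,175) and (562,170). I'll close gently and watch the force.

```bash
python3 -m handwheel '[[0,0,0,0,0,0],[0,0,0,0,0,0],[0,0,0,0,0,0],[0,0,0,0,0,0],[0,0,0,0,0,0]]' -0.65
python3 -m handwheel '[[0,0,0,0,0,0],[0,0,0,0,0,0],[0,0,0,0,0,0],[0,0,0,0,0,0],[0,0,0,0,0,0]]' -0.72
```

```text
clock: 3.82
eef_pos: [0.4061, -0.2818, 0.1157]
tool_rot: [0.159, -0.689, 0.689, -0.159]
ft_force: [0.3, 0.6, -0.2]
grip_width: 0.0149
clock: 4.45
eef_pos: [0.4061, -0.2818, 0.1157]
tool_rot: [-0.159, 0.689, -0.689, 0.159]
ft_force: [0.4, 0.5, 0.7]
grip_width: 0.0117
```

At 11.7 mm opening there is still no side force, so the fin is centred to within about 1.5 mm. Closing fully.

```bash
python3 -m handwheel '[[0,0,0,0,0,0],[0,0,0,0,0,0],[0,0,0,0,0,0],[0,0,0,0,0,0],[0,0,0,0,0,0]]' -1
```

```text
clock: 5.08
eef_pos: [0.4062, -0.282, 0.1159]
tool_rot: [0.159, -0.689, 0.689, -0.159]
ft_force: [0.5, -1.4, 1.3]
grip_width: 0.0041
```

```bash
python3 -m handwheel '[[0,0,0,0,0,0],[0,0,0,0,0,0],[0,0,0,0,0,0],[-0.02,-0.1,0,0,0,-0.05],[-0.02,-0.19,0,0,0,-0.1]]'
```

```text
clock: 5.7
eef_pos: [0.4058, -0.281, 0.1196]
tool_rot: [0.166, -0.688, 0.69, -0.152]
ft_force: [0.2, -2.0, -5.5]
grip_width: 0.0041
```

The grip pulls at 5.5 N. I'll continue the peel arc to about 6°.

```bash
python3 -m handwheel '[[-0.01,-0.19,0,0,0,-0.1],[-0.03,-0.38,0,0,0,-0.2],[-0.05,-0.57,0,0,0,-0.3],[-0.07,-0.76,0,0,0,-0.4],[-0.1,-0.94,0,0,0,-0.5]]'
python3 -m handwheel '[[0,0,0,0,0,0],[0,0,0,0,0,0],[0,0,0,0,0,0],[0,0,0,0,0,0],[0,0,0,0,0,0]]'
python3 - <<'E'
from h import *
c2,R2,t2=cam("scene");b=cv2.resize(c2["color"][100:220,220:340,::-1],None,fx=5,fy=5,interpolation=cv2.INTER_CUBIC)
cv2.imwrite("pics/e.png",b)
E
```

```text
clock: 6.32
eef_pos: [0.4092, -0.2802, 0.1445]
tool_rot: [0.195, -0.68, 0.696, -0.123]
ft_force: [-1.6, 0.5, -1.5]
grip_width: 0.004
clock: 6.95
eef_pos: [0.4091, -0.2803, 0.1439]
tool_rot: [0.195, -0.68, 0.696, -0.123]
ft_force: [-1.7, 0.8, -0.0]
grip_width: 0.004
```

View pics/e.png

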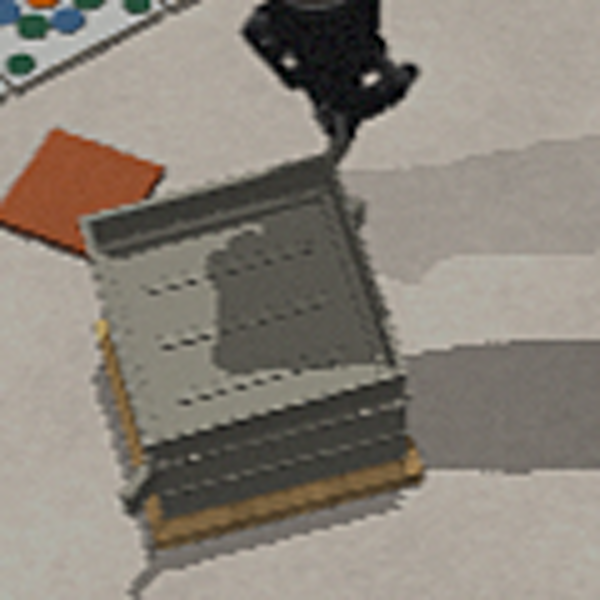

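```bash
python3 - <<'E'
from h import *
cs=cam("scene")
d=np.array([np.cos(np.radians(26)),np.sin(np.radians(26)),0]);n=np.array([d[1],-d[0],0]);z=np.array([0,0,1.])
ctr=np.array([.406,-.282,0])+.1464*d
for th in(0,6):
    a=np.radians(th);piv=ctr+.1245*d+.1*z
    def f(p): # p diag,n,z rel to ctr
        q=np.array([p[0]-.1245,p[1],p[2]-.1]);q=np.array([q[0]*np.cos(a)+q[2]*np.sin(a),q[1],-q[0]*np.sin(a)+q[2]*np.cos(a)])
        return piv+q[0]*d+q[1]*n+q[2]*z
    for k,p in dict(tab=(-.127,0,.137),A=(0,.127,.137),far=(.127,0,.137),B=(0,-.127,.137)).items():
        q=proj(*cs,f(p));print(th,k,((q-[220,100])*5).round())
E
python3 - <<'E'
import cv2,numpy as np
a=cv2.imread("pics/scene0.png")[100:220,220:340];b=cv2.imread("pics/e.png")
a=cv2.resize(a,None,fx=5,fy=5,interpolation=cv2.INTER_CUBIC)
cv2.imwrite("pics/f.png",np.hstack([a[100:,50:450],b[100:,50:450]]))
E
```

```text
0 tab [332. 170.]
0 A [ 87. 230.]
0 far [149. 436.]
0 B [408. 368.]
6 tab [327. 152.]
6 A [ 81. 224.]
6 far [146. 441.]
6 B [404. 362.]
```

View pics/f.png

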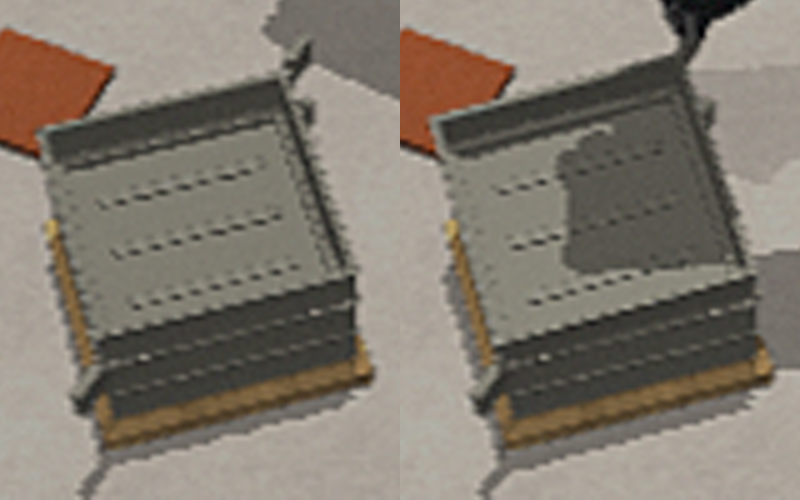

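The tab corner is up about 18 crop px, which matches a 6° tilt with the far corner seated. The lower trays have not moved. The near-left corner (B, crop 352,275) looks less raised than predicted, so I'll peel a little further before lifting.

```bash
python3 -m handwheel '[[-0.01,-0.16,0,0,0,-0.08],[-0.02,-0.33,0,0,0,-0.17],[-0.03,-0.5,0,0,0,-0.26],[-0.05,-0.66,0,0,0,-0.35],[-0.05,-0.66,0,0,0,-0.35]]'
python3 - <<'E'
from h import *
c2,R2,t2=cam("scene");b=cv2.resize(c2["color"][100:220,220:340,::-1],None,fx=5,fy=5,interpolation=cv2.INTER_CUBIC)
a=cv2.imread("pics/e.png")
cv2.imwrite("pics/g.png",np.hstack([a[50:,50:450],b[50:,50:450]]))
E
```

```text
clock: 7.68
eef_pos: [0.4125, -0.279, 0.1605]
tool_rot: [0.216, -0.673, 0.7, -0.102]
ft_force: [0.0, 0.6, -1.2]
grip_width: 0.0038
```

View pics/g.png

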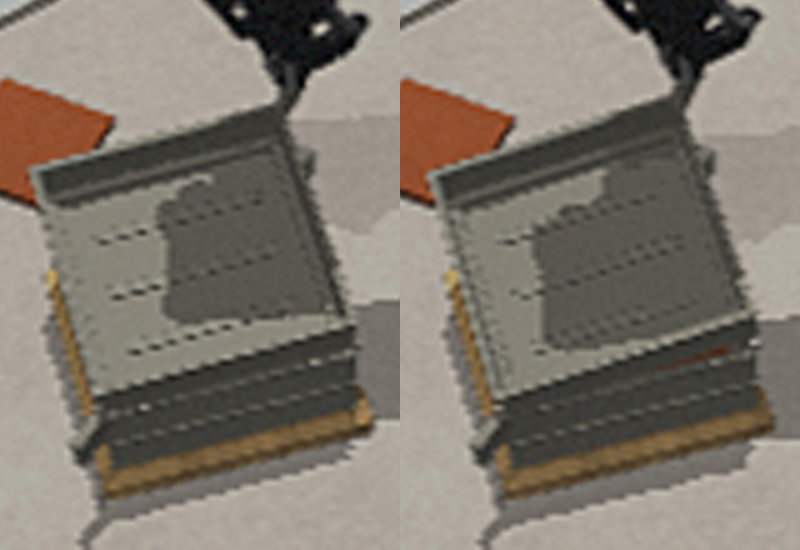

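Corner B is now free: the tile shows through the gap at (720,352). The stack is still in place. Now I'll lift straight up.

```bash
python3 -m handwheel '[[0.05,-0.3,0,0,0,0],[0.1,-0.6,0,0,0,0],[0.16,-1,0,0,0,0],[0.24,-1.5,0,0,0,0],[0.33,-2,0,0,0,0]]'
python3 -m handwheel '[[0.08,-0.5,0,0,0,0],[0.16,-1,0,0,0,0],[0.24,-1.5,0,0,0,0],[0.33,-2,0,0,0,0],[0.33,-2,0,0,0,0]]'
python3 - <<'E'
from h import *
for n in("scene","top"):
    c,R,t=cam(n);cv2.imwrite(f"pics/{n}1.png",c["color"][:,:,::-1])
a=cv2.imread("pics/scene1.png")[60:225,200:360];b=cv2.imread("pics/top1.png")[90:255,310:470]
cv2.imwrite("pics/i.png",cv2.resize(np.hstack([a,b]),None,fx=2.5,fy=2.5,interpolation=cv2.INTER_CUBIC))
E
```

```text
clock: 8.35
eef_pos: [0.4121, -0.279, 0.212]
tool_rot: [0.215, -0.673, 0.7, -0.102]
ft_force: [-0.5, 0.6, -0.6]
grip_width: 0.0012
clock: 8.98
eef_pos: [0.4126, -0.2793, 0.2629]
tool_rot: [0.215, -0.673, 0.7, -0.102]
ft_force: [0.2, -1.2, 0.7]
grip_width: -0.0003
```

View pics/i.png

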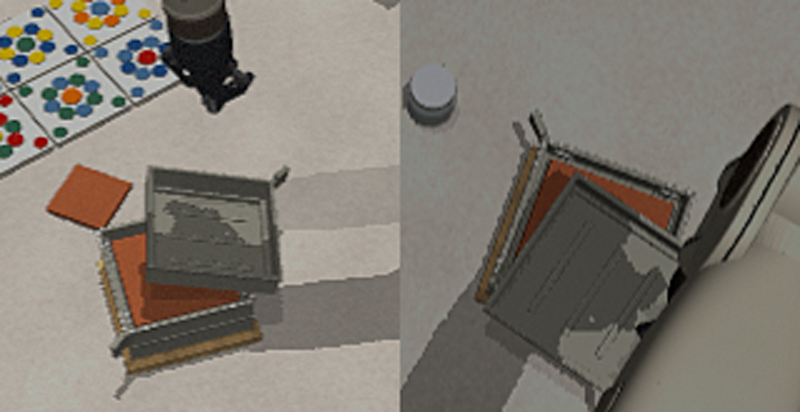

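The fin slipped out: the opening is now about 0, and the tray lies turned across the stack. Before regrasping I need to find out why. I'll hold still and look again.

```bash
python3 -m handwheel '[[0,-0.3,0,0,0,0],[0,-0.6,0,0,0,0],[0,-1,0,0,0,0],[0,-1,0,0,0,0],[0,-1,0,0,0,0]]'
python3 - <<'E'
from h import *
for n in("scene","top"):
    c,R,t=cam(n);cv2.imwrite(f"pics/{n}2.png",c["color"][:,:,::-1])
    o=bot.get_obs();print(n,proj(c,R,t,o["eef_pos"]))
a=cv2.imread("pics/scene2.png")[60:225,200:360];b=cv2.imread("pics/top2.png")[90:255,310:470]
cv2.imwrite("pics/j.png",cv2.resize(np.hstack([a,b]),None,fx=2.5,fy=2.5,interpolation=cv2.INTER_CUBIC))
E
```

```text
clock: 9.7
eef_pos: [0.4158, -0.277, 0.2861]
tool_rot: [0.216, -0.673, 0.7, -0.102]
ft_force: [0.6, -0.3, -0.6]
grip_width: -0.0001
scene [286.12762532 103.44859737]
top [422.89532561 223.16068515]
```

View pics/j.png

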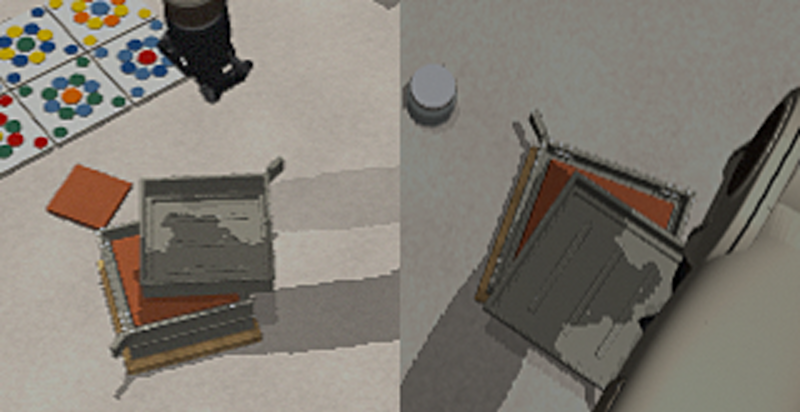

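```bash
python3 -m handwheel '[[1,-0.2,1,0,0,0.2],[2,-0.2,2,0,0,0.4],[3,-0.2,3,0,0,0.6],[4,-0.2,4,0,0,0.8],[5,0,5,0,0,0.95]]' 1
python3 - <<'E'
from h import *
for n in("scene","top"):
    c,R,t=cam(n);cv2.imwrite(f"pics/{n}3.png",c["color"][:,:,::-1])
    for P in((.4091,-.2803,.1439),(.4062,-.282,.1159)):print(n,proj(c,R,t,P))
a=cv2.imread("pics/scene3.png")[60:225,200:360];b=cv2.imread("pics/top3.png")[90:255,310:470]
cv2.imwrite("pics/k.png",cv2.resize(np.hstack([a,b]),None,fx=2.5,fy=2.5,interpolation=cv2.INTER_CUBIC))
E
```

```text
clock: 10.42
eef_pos: [0.3591, -0.4446, 0.3071]
tool_rot: [0.159, -0.689, 0.689, -0.159]
ft_force: [-0.5, -0.4, -0.8]
grip_width: 0.0853
scene [288.568687   129.76048902]
scene [289.19640199 134.0754598 ]
top [411.32857633 229.82116813]
top [409.71467256 231.5693206 ]
```

View pics/k.png

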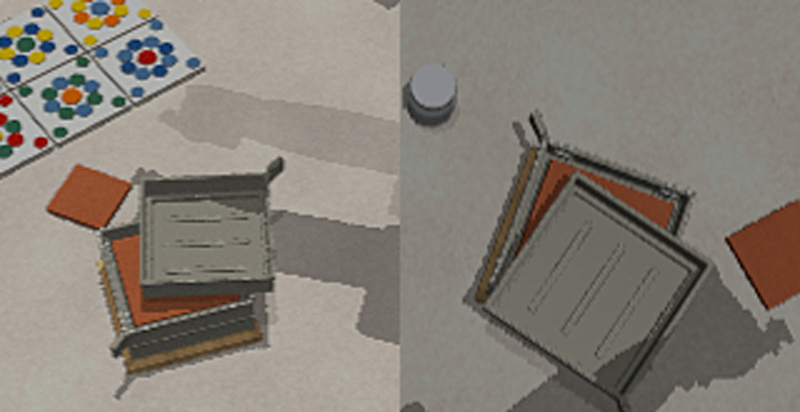

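The tray now leans across the stack and the stack hasn't moved. In the peel pictures much of the fin showed below the fingers, and the opening read only 4 mm on a 9 mm fin, so I held just its top edge. The regrasp must go deeper. Next I'll measure the tray's new pose.

Run:
```python
from h import *
for n in("scene","top"):
    c,R,t=cam(n);cv2.imwrite(f"pics/{n}4.png",c["color"][:,:,::-1])
f=lambda x,k:cv2.resize(cv2.convertScaleAbs(x,alpha=1.4),None,fx=k,fy=k,interpolation=cv2.INTER_CUBIC)
cv2.imwrite("pics/l.png",f(cv2.imread("pics/scene4.png")[110:220,235:325],5))
cv2.imwrite("pics/m.png",f(cv2.imread("pics/top4.png")[145:275,325:455],4.6))
```

```text
(no output)
```

View pics/l.png

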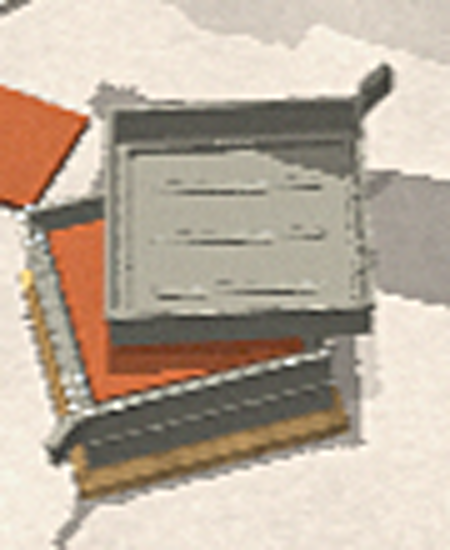

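View pics/m.png

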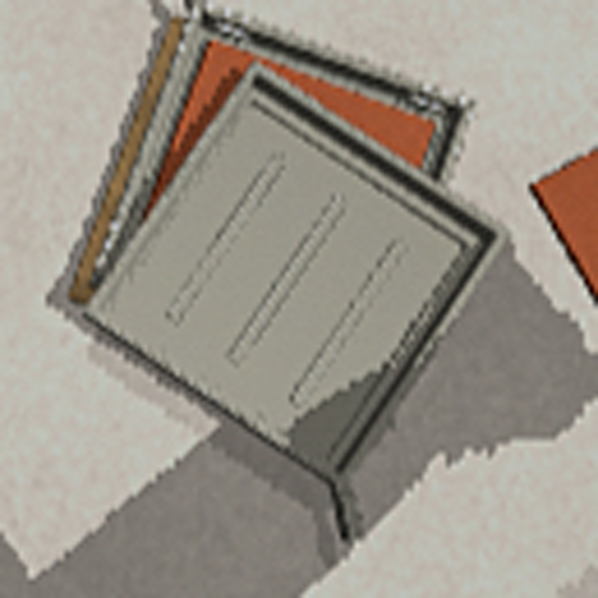

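Run:
```python
from h import *
ct=cam("top");cs=cam("scene")
T=lambda u,v:(325+u/4.6-.4,145+v/4.6-.4)
S=lambda u,v:(235+u/5-.4,110+v/5-.4)
pts={"tabc":(T(335,475),S(362,100)),"A":(T(503,235),S(105,110)),"far":(T(255,72),S(107,322)),"B":(T(88,312),S(372,308)),"tip":(T(347,543),S(389,70)),"tabinner":(T(338,488),S(362,105))}
Q={}
for k,(a,b) in pts.items():
    P,e=tri(ray(*ct,*a),ray(*cs,*b));Q[k]=P;print(k,P.round(4),"gap",round(e,4))
c=(Q["A"]+Q["B"]+Q["far"]+Q["tabc"])/4;x=Q["A"]-Q["tabc"]+Q["far"]-Q["B"];y=Q["B"]-Q["tabc"]+Q["far"]-Q["A"]
print(c,np.linalg.norm(x)/2,np.linalg.norm(y)/2)
n=np.cross(x,y);n/=np.linalg.norm(n);print("normal",n)
d=Q["far"]-Q["tabc"];print(np.linalg.norm(d),np.degrees(np.arctan2(d[1],d[0])),"diag slope",np.degrees(np.arcsin(d[2]/np.linalg.norm(d))))
e=Q["A"]-Q["B"];print(np.linalg.norm(e),np.degrees(np.arctan2(e[1],e[0]))+90,np.degrees(np.arcsin(e[2]/np.linalg.norm(e))))
```

```text
tabc [ 0.3587 -0.2401  0.1482] gap 0.0035
A [ 0.5055 -0.3462  0.1381] gap 0.0035
far [ 0.603  -0.199   0.1278] gap 0.0017
B [ 0.4541 -0.0981  0.1334] gap 0.0004
tip [ 0.322  -0.2505  0.1442] gap 0.0039
tabinner [ 0.3525 -0.246   0.132 ] gap 0.0007
[ 0.48030749 -0.22085652  0.13687597] 0.18068966321765442 0.17430303999012425
normal [0.0774198  0.03484903 0.99638934]
0.24864182277761063 9.551657740138365 diag slope -4.712057635922055
0.25345187364240124 11.708099027353285 1.0587184474211844
```

The tray's diagonal is now at about 10.6°. The tab is near (0.336, -0.248) with its top at about 0.157–0.16 m, and the tab side is tilted up about 4.7°. I'll move above it.

```bash
python3 -m handwheel '[[-0.5,0.3,-1.5,0,0.3,0],[-1,0.9,-3,0,0.6,0],[-1.6,1.5,-4.5,0,0.9,0],[-2.1,2.3,-6,0,1.2,0],[-2.6,3.08,-7.47,0,1.53,0]]' 0
python3 -m handwheel '[[0,0,0,0,0,0],[0,0,0,0,0,0],[0,0,0,0,0,0],[0,0,0,0,0,0],[0,0,0,0,0,0]]' 0
python3 - <<'E'
from h import *
from scipy.spatial.transform import Rotation as Ro
o=bot.get_obs();print(o["eef_pos"],Ro.from_quat(o["tool_rot"]).as_matrix().round(4),o["ft_force"])
f=lambda x,k:cv2.resize(cv2.convertScaleAbs(x,alpha=1.4),None,fx=k,fy=k,interpolation=cv2.INTER_CUBIC)
c,R,t=cam("top");c2,R2,t2=cam("scene")
cv2.imwrite("pics/n.png",np.hstack([f(c2["color"][80:160,260:340,::-1],5),f(c["color"][210:290,370:450,::-1],5)]))
E
```

```text
clock: 11.35
eef_pos: [0.3363, -0.2447, 0.2295]
tool_rot: [0.066, -0.704, 0.704, -0.066]
ft_force: [-0.3, 0.3, 0.5]
grip_width: 0.043
clock: 11.98
eef_pos: [0.3364, -0.2477, 0.2299]
tool_rot: [0.066, -0.704, 0.704, -0.066]
ft_force: [0.3, -0.9, 0.2]
grip_width: 0.0426
[ 0.33640298 -0.24767223  0.22991817] [[-9.827e-01  2.000e-04  1.851e-01]
 [-1.851e-01 -1.000e-04 -9.827e-01]
 [-1.000e-04 -1.000e+00  1.000e-04]] [ 0.25725579 -0.87584537  0.17361895]
```

View pics/n.png

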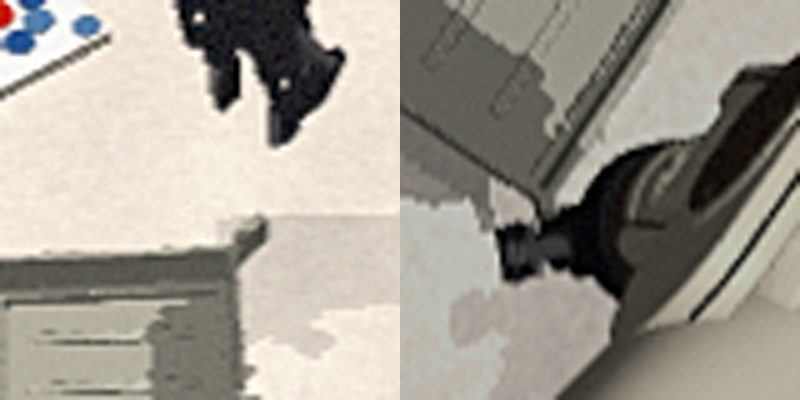

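The fingers at scene crop (228,100) and (278,140) straddle the fin at (252,230). I'll descend to a TCP height of about 0.120.

```bash
python3 -m handwheel '[[0,1.1,0,0,0,0],[0,2.2,0,0,0,0],[0,3.2,0,0,0,0],[0,4,0,0,0,0],[0,4.4,0,0,0,0]]' -0.3
python3 -m handwheel '[[0,0,0,0,0,0],[0,0,0,0,0,0],[0,0,0,0,0,0],[0,0,0,0,0,0],[0,0,0,0,0,0]]' -0.6
python3 - <<'E'
from h import *
f=lambda x,k:cv2.resize(cv2.convertScaleAbs(x,alpha=1.4),None,fx=k,fy=k,interpolation=cv2.INTER_CUBIC)
c2,R2,t2=cam("scene");o=bot.get_obs();print(((proj(c2,R2,t2,o["eef_pos"])-[275,95])*9))
cv2.imwrite("pics/p.png",f(c2["color"][95:155,275:345,::-1],9))
E
```

```text
clock: 12.7
eef_pos: [0.3357, -0.2468, 0.1188]
tool_rot: [-0.066, 0.704, -0.704, 0.065]
ft_force: [-0.2, -0.4, 0.9]
grip_width: 0.0298
clock: 13.32
eef_pos: [0.3364, -0.2472, 0.1201]
tool_rot: [0.066, -0.704, 0.704, -0.066]
ft_force: [0.1, -1.5, -0.3]
grip_width: 0.017
[317.25096335 319.04570473]
```

View pics/p.png

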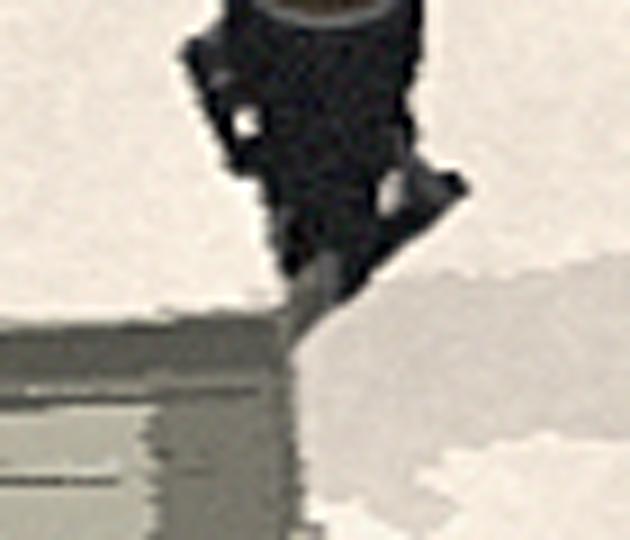

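The tips reach about the fin's bottom edge. I'll go 5 mm deeper and close.

```bash
python3 -m handwheel '[[0,0.1,0,0,0,0],[0,0.2,0,0,0,0],[0,0.2,0,0,0,0],[0,0.2,0,0,0,0],[0,0.2,0,0,0,0]]' -0.72
python3 -m handwheel '[[0,0,0,0,0,0],[0,0,0,0,0,0],[0,0,0,0,0,0],[0,0,0,0,0,0],[0,0,0,0,0,0]]' -1
python3 -m handwheel '[[0,0,0,0,0,0],[0,0,0,0,0,0],[0,0,0,0,0,0],[0,0,0,0,0,0],[0,0,0,0,0,0]]' -1
python3 - <<'E'
from h import *
f=lambda x,k:cv2.resize(cv2.convertScaleAbs(x,alpha=1.4),None,fx=k,fy=k,interpolation=cv2.INTER_CUBIC)
c2,R2,t2=cam("scene")
cv2.imwrite("pics/q.png",f(c2["color"][95:155,275:345,::-1],9))
E
```

```text
clock: 14.0
eef_pos: [0.3362, -0.2471, 0.1148]
tool_rot: [-0.066, 0.704, -0.704, 0.066]
ft_force: [0.0, 0.4, -0.8]
grip_width: 0.012
clock: 14.62
eef_pos: [0.3362, -0.2471, 0.1149]
tool_rot: [-0.066, 0.704, -0.704, 0.066]
ft_force: [-0.2, -0.3, 1.8]
grip_width: 0.0069
clock: 15.25
eef_pos: [0.3362, -0.2471, 0.1148]
tool_rot: [-0.066, 0.704, -0.704, 0.066]
ft_force: [-1.3, -0.3, 2.0]
grip_width: 0.0069
```

View pics/q.png

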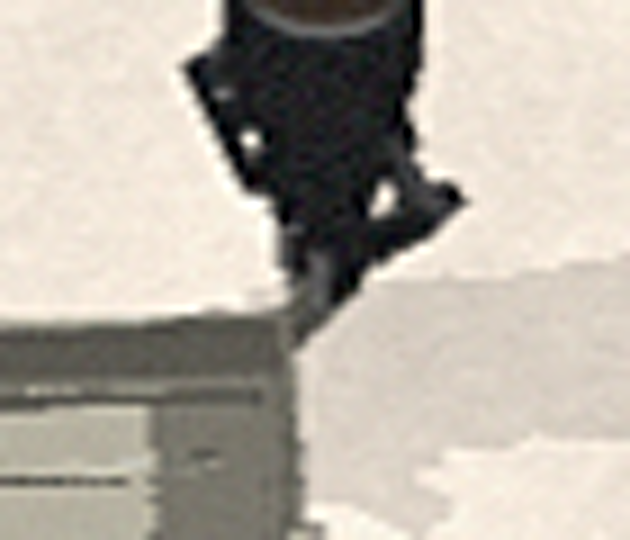

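The deeper grip reads 6.9 mm against 4.1 mm, which supports the shallow-grip explanation. I'll open slightly, go another 7 mm down and close again.

```bash
python3 -m handwheel '[[0,0,0,0,0,0],[0,0,0,0,0,0],[0,0.1,0,0,0,0],[0,0.2,0,0,0,0],[0,0.3,0,0,0,0]]' -0.65
python3 -m handwheel '[[0,0,0,0,0,0],[0,0,0,0,0,0],[0,0,0,0,0,0],[0,0,0,0,0,0],[0,0,0,0,0,0]]' -1
python3 -m handwheel '[[0,0,0,0,0,0],[0,0,0,0,0,0],[0,0,0,0,0,0],[0,0,0,0,0,0],[0,0,0,0,0,0]]' -1
```

```text
clock: 15.92
eef_pos: [0.3362, -0.2471, 0.107]
tool_rot: [-0.066, 0.704, -0.704, 0.066]
ft_force: [-0.1, -0.0, 0.4]
grip_width: 0.0146
clock: 16.55
eef_pos: [0.3362, -0.2471, 0.1073]
tool_rot: [-0.066, 0.704, -0.704, 0.066]
ft_force: [0.4, -0.1, -0.7]
grip_width: 0.0074
clock: 17.18
eef_pos: [0.3362, -0.2471, 0.1073]
tool_rot: [0.066, -0.704, 0.704, -0.066]
ft_force: [-0.4, 0.1, -1.4]
grip_width: 0.0074
```

```bash
python3 -m handwheel '[[0,-0.2,0,0,0,0],[0,-0.4,0,0,0,0],[0,-0.7,0,0,0,0],[0,-1,0,0,0,0],[0,-1.2,0,0,0,0]]'
python3 -m handwheel '[[0,0,0,0,0,0],[0,0,0,0,0,0],[0,0,0,0,0,0],[0,0,0,0,0,0],[0,0,0,0,0,0]]'
python3 - <<'E'
from h import *
f=lambda x,k:cv2.resize(cv2.convertScaleAbs(x,alpha=1.3),None,fx=k,fy=k,interpolation=cv2.INTER_CUBIC)
c2,R2,t2=cam("scene")
cv2.imwrite("pics/r.png",f(c2["color"][90:220,230:350,::-1],4.5))
E
```

```text
clock: 17.8
eef_pos: [0.3365, -0.2473, 0.1381]
tool_rot: [0.066, -0.704, 0.704, -0.066]
ft_force: [-0.1, 0.2, -1.2]
grip_width: 0.0074
clock: 18.42
eef_pos: [0.3362, -0.2471, 0.1372]
tool_rot: [-0.066, 0.704, -0.704, 0.066]
ft_force: [0.1, -0.0, -0.4]
grip_width: 0.0077
```

View pics/r.png

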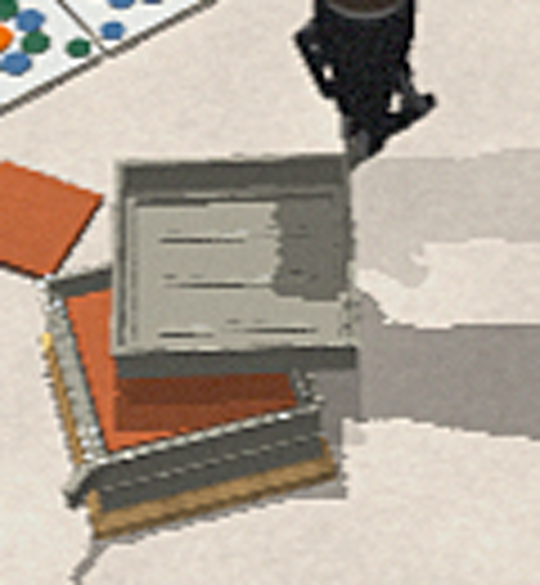

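The whole tray rises with the gripper: a gap shows all round, and the grip holds at 7.7 mm. I'll keep lifting.

```bash
python3 -m handwheel '[[0,-0.4,0,0,0,0],[0,-1,0,0,0,0],[0,-1.6,0,0,0,0],[0,-2.2,0,0,0,0],[0,-2.6,0,0,0,0]]'
python3 -m handwheel '[[0,-0.4,0,0,0,0],[0,-1,0,0,0,0],[0,-1.6,0,0,0,0],[0,-2.2,0,0,0,0],[0,-2.6,0,0,0,0]]'
python3 - <<'E'
from h import *
f=lambda x,k:cv2.resize(cv2.convertScaleAbs(x,alpha=1.3),None,fx=k,fy=k,interpolation=cv2.INTER_CUBIC)
c,R,t=cam("top");c2,R2,t2=cam("scene")
cv2.imwrite("pics/s.png",np.hstack([f(c2["color"][60:220,220:360,::-1],2.8),f(c["color"][110:270,310:450,::-1],2.8)]))
E
```

```text
clock: 19.1
eef_pos: [0.3366, -0.2474, 0.2037]
tool_rot: [0.066, -0.704, 0.704, -0.066]
ft_force: [0.1, 0.0, -1.9]
grip_width: 0.0073
clock: 19.73
eef_pos: [0.3363, -0.2472, 0.2681]
tool_rot: [0.066, -0.704, 0.704, -0.066]
ft_force: [0.5, -0.3, -1.5]
grip_width: 0.0075
```

View pics/s.png

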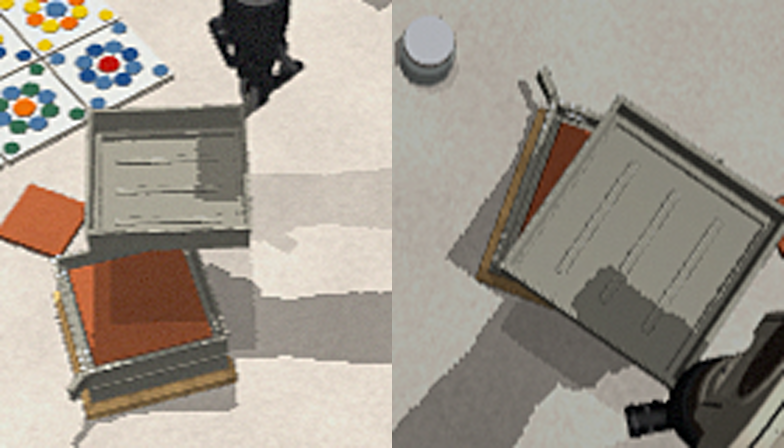

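The tray is held clear of the stack and the stack is intact. Now I'll carry it to the wheel in four gentle legs, turning with the base.

```bash
python3 -m handwheel '[[-0.2,0,-0.3,0,-0.1,0],[-0.6,0,-0.8,0,-0.3,0],[-1.1,0,-1.5,0,-0.55,0],[-1.6,0,-2.2,0,-0.8,0],[-2.06,0,-2.89,0,-1.08,0]]'
python3 -m handwheel '[[-0.5,0,-0.5,0,-0.2,0],[-1,0,-1,0,-0.43,0],[-1.5,0,-1.5,0,-0.65,0],[-2,0,-2,0,-0.87,0],[-2.57,0,-2.45,0,-1.08,0]]'
```

```text
clock: 20.45
eef_pos: [0.3733, -0.1652, 0.2665]
tool_rot: [-0.133, 0.695, -0.694, 0.132]
ft_force: [-0.3, -0.2, -1.0]
grip_width: 0.0074
clock: 21.08
eef_pos: [0.4104, -0.0848, 0.2665]
tool_rot: [-0.198, 0.679, -0.679, 0.197]
ft_force: [-0.3, -0.2, -0.8]
grip_width: 0.0072
```

```bash
python3 -m handwheel '[[-0.6,0,-0.4,0,-0.2,0],[-1.2,0,-0.8,0,-0.43,0],[-1.8,0,-1.2,0,-0.65,0],[-2.4,0,-1.55,0,-0.87,0],[-2.98,0,-1.93,0,-1.08,0]]'
python3 -m handwheel '[[-0.7,0,-0.3,0,-0.25,0],[-1.5,0,-0.6,0,-0.5,0],[-2.2,0,-0.9,0,-0.75,0],[-2.9,0,-1.15,0,-0.95,0],[-3.29,0,-1.34,0,-1.08,0]]'
python3 -m handwheel '[[0,0,0,0,0,0],[0,0,0,0,0,0],[0,0,0,0,0,0],[0,0,0,0,0,0],[0,0,0,0,0,0]]'
python3 - <<'E'
from h import *
for n in("scene","top"):
    c,R,t=cam(n);cv2.imwrite(f"pics/{n}5.png",c["color"][:,:,::-1])
a=cv2.imread("pics/scene5.png")[80:320,200:440];b=cv2.imread("pics/top5.png")[70:310,170:410]
cv2.imwrite("pics/t.png",cv2.resize(cv2.convertScaleAbs(np.hstack([a,b]),alpha=1.3),None,fx=1.66,fy=1.66,interpolation=cv2.INTER_CUBIC))
E
```

```text
clock: 21.7
eef_pos: [0.4481, -0.0044, 0.2669]
tool_rot: [-0.261, 0.657, -0.657, 0.26]
ft_force: [-0.5, 0.3, -1.3]
grip_width: 0.0075
clock: 22.32
eef_pos: [0.4855, 0.0763, 0.2671]
tool_rot: [-0.321, 0.63, -0.63, 0.321]
ft_force: [1.0, -0.8, -1.1]
grip_width: 0.0075
clock: 22.95
eef_pos: [0.485, 0.075, 0.2674]
tool_rot: [0.32, -0.63, 0.63, -0.32]
ft_force: [-0.2, -0.7, -0.8]
grip_width: 0.0075
```

View pics/t.png

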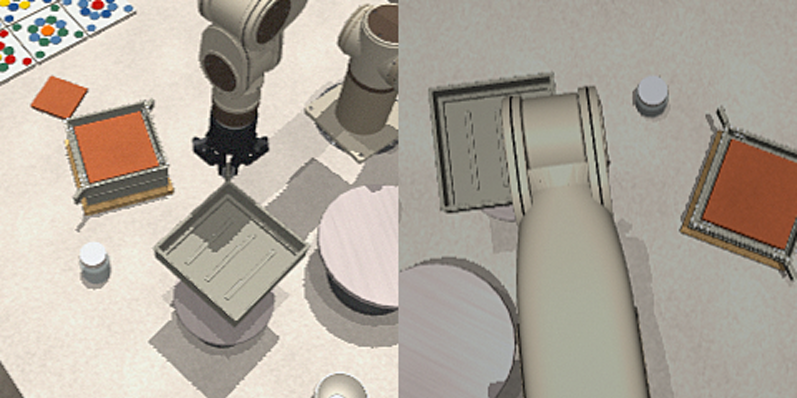

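The tray hangs over the small wheel. I'll triangulate its corners to check its centre, height and tilt.

Run:
```python
from h import *
ct=cam("top");cs=cam("scene")
f=lambda x,k:cv2.resize(cv2.convertScaleAbs(x,alpha=1.3),None,fx=k,fy=k,interpolation=cv2.INTER_CUBIC)
T=lambda u,v:(170+(u-398)/1.66,70+v/1.66)
S=lambda u,v:(200+u/1.66,80+v/1.66)
P={}
for k,a,b in(("far",T(431,89),S(237,316)),("A",T(553,74),S(157,247)),("B",T(443,211),S(307,246))):
    P[k],e=tri(ray(*ct,*a),ray(*cs,*b));print(k,P[k].round(4),round(e,4))
c=(P["A"]+P["B"])/2;print("centre",c,"to wheel",c[:2]-[.572,.193])
n=np.cross(P["A"]-P["far"],P["B"]-P["far"]);n/=np.linalg.norm(n);print(n,np.degrees(np.arccos(abs(n[2]))),P["far"]-c)
st=cv2.imread("pics/scene0.png");now=cs[0]["color"][:,:,::-1]
cv2.imwrite("pics/u.png",np.hstack([f(st[110:230,220:320],4),f(now[110:230,220:320],4)]))
```

```text
far [0.6434 0.2924 0.3037] 0.0046
A [0.6712 0.1171 0.2973] 0.007
B [0.4676 0.2662 0.2939] 0.0011
centre [0.56935373 0.19164095 0.29556762] to wheel [-0.00264627 -0.00135905]
[ 0.04900697  0.04430851 -0.99781515] 3.788153492522923 [0.07400104 0.10073824 0.00810784]
```

View pics/u.png

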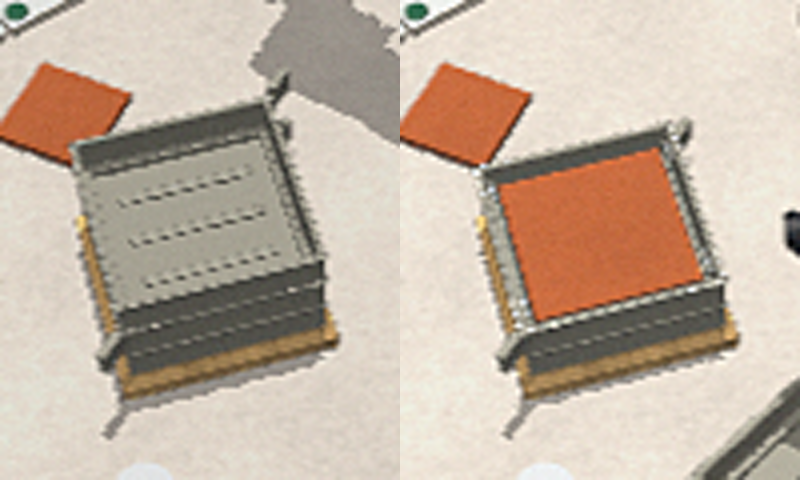

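Run:
```python
from workcell import bot
o=bot.get_obs();print(o["clock"],o["grip_width"],o["ft_force"])
print(bot.job_done())
```

```text
23.15 0.007531417867358034 [ 0.03161779 -0.39208255 -1.67415143]
the job is handed in; nothing more can be done
None
```

I peeled the tray off tab corner first, lost it once during the lift, and finished with it held over the middle of the smaller wheel. I handed the job in at 23.2 s; no verdict was reported.

**Peel:** I turned the tray about its far corner to roughly 9.5°. Pictures showed the tab corner well up while the far corner was still seated, and the stack unmoved.

**Slip:** My first pinch was too shallow. The opening read only 4 mm on the 9 mm fin. In the straight lift after the peel, the tray slid out and came to rest skewed on the stack. I measured it again, gripped about 8 mm deeper (7.4 mm reading) and lifted it clear without further trouble.

**Last checks:**

| Check | Result |
|---|---|
| Tray centre from wheel axis | about 3 mm |
| Rim height | about 0.296 m, so the underside is near 0.25 m |
| Tilt | about 4° |
| Grip opening | steady at 7.5 mm |
| Second tray | pictures before and after match |
| Tile | pictures before and after match |
| Jar | only partly in the final crop; no close comparison |
| Bowl | cut off in the last picture, not compared; the arm stayed away from it |

**Uncertain:**
- My triangulated heights came out lower than the text: the rim by about 10 mm and the wheel by about 24 mm. The clearances are much larger than that.
- I could not check whether the slip and fall affect how the peel step is scored.

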